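# Shut and lock the filter panel of a bench fume-filter unit

## Task

The filter panel on top of the white fume-filter unit has been left ajar after a filter change. Push it down flush with the fingertips, then set a fingertip in the slot of its quarter-turn fastener and turn the fastener clockwise (seen from above) all the way to its stop, so that the panel is locked. Do not lift the panel any higher, and leave the glassware and the dish standing where they are.

Things in the scene. Friction and masses are not known exactly. Their poses are not given: they have to be found in the camera images.
- unit: the fume-filter unit, a white box with a blue band, fixed to the bench: 300 mm deep (its x), 360 mm wide (its y), top at 180 mm. Origin: centre of its underside on the bench. Its x axis points from its front (robot's side, panel's free edge) to its back (panel's hinge), z up. A round outlet spigot stands out 45 mm from its back face.
- panel (a joint): opening angle of the grey access panel, rad: 0 = shut, top face flush with the unit's top (hard stop); starts ajar at 0.10 to 0.28. Stiff hinge: it stays at any angle, closes with about 2 to 5 N pressed on its front half, and stays shut when let go. If the fastener is turned to lock before the panel is shut, the fastener's tongue keeps the panel from shutting.
- panel_hinge (a point): middle of the panel's hinge line (its back edge), on its top face: unit x = +120 mm, y = 0, z = 180 mm; the line is parallel to the unit's y. The panel is 238 mm front to back, 296 mm wide, 6 mm thick. Axes: the panel's (x from front edge to hinge, z out of its top; those of the unit when shut).
- panel_edge (a point): middle of the panel's free front edge, on its top face, 239 mm from the hinge line; moves with the panel and has its axes. The top face is bare to the left and right of the fastener, except for two ribs 3 mm high, 125 mm to either side of the middle.
- fastener (a joint): turn of the quarter-turn fastener, rad: 0 = open, slot parallel to the unit's y, yellow pointer at the red mark; grows clockwise seen from above to 1.571 = locked (hard stop), slot along the unit's x, pointer at the green mark near the panel's front edge. Starts at 0 to 0.45. Takes about 0.12 N m to turn and stays where it is left.
- slot (a point): centre of the slot's flat floor, on the turning axis, 178 mm from the hinge line, in the middle of the panel's width, 4 mm above its top face. z = turning axis, out of the panel; y runs along the slot and turns with it (the yellow pointer on the floor lies on the -y side). The slot is 28 mm wide and 12 mm deep and runs straight across the dial's full diameter.
- dial_top (a point): on the turning axis, level with the top of the fastener's dial, 12 mm above the slot's floor; turns with it. The dial is round and black, 84 mm across. Around it, 2 mm clear, stands a grey ring fixed to the panel, inner diameter 88 mm, outer 100 mm, its top 2 mm lower than the dial's, which closes the slot's ends.
- flask_mid (a point): empty conical glass flask, 84 mm wide, 134 mm tall, standing beside the unit; the point is on its axis half-way up
- volflask_mid (a point): empty glass volumetric flask with blue stopper, 66 mm wide, 174 mm tall, standing beside the unit; the point is on its axis half-way up
- jar_mid (a point): lidded glass weighing bottle, 64 mm wide, 56 mm tall, standing in front of the unit; the point is on its axis half-way up
- dish_mid (a point): white porcelain dish, 72 mm wide, 30 mm tall, standing in front of the unit; the point is on its axis half-way up

How it is judged:
On the way, in this order (a step that is already met when the one before it is completed fails the run):
1. the panel is pushed shut, flush with the unit's top, with the fastener still open (value of joint panel below 0.012 rad and value of joint fastener below 0.7 rad), for 0.2 s.
2. the fastener is being turned by the fingers, the panel shut (value of joint panel below 0.012 rad and value of joint fastener above 0.72 rad and contact force between the fingers and fastener above 0.3 N), for 0.02 s.
3. the fastener is turned home to its locked stop (value of joint fastener above 1.45 rad), for 0.2 s.
At the end, for the whole second after the job is handed in: the panel is shut flush (within 0.012 rad, 3 mm at its front edge) and the fastener is locked: turned to within 0.12 rad (7 degrees) of its stop at 1.571 (value of joint panel below 0.012 rad and value of joint fastener above 1.45 rad); the robot touches nothing.
It fails at once if the panel is lifted higher than it stood (value of joint panel above 0.33 rad).
It fails at once if a flask, the weighing bottle or the dish is shifted (20 mm or more), lifted or knocked over (distance of any of flask_mid, volflask_mid, jar_mid, dish_mid from where it was at the start of the episode above 0.02 m).
It also fails if it takes over 40 s, if anything falls off the work surface, if the arm or the gripper's body presses on something with over 40 N, if the wrist force passes 120 N, or if a joint passes its speed limit or range.

## Robot

A 6-joint arm with a two-finger parallel gripper is mounted at the origin on the work surface. World frame = base frame: x ahead of the robot, y to its left, z up, the work surface at z = 0. Lengths are in m, angles in rad, forces in N, time in s.
With the tool pointing down it reaches from about 0.375 to 0.9 m from the base axis. Payload 3.1 kg.
Tool frame: the origin (TCP) lies on the centre line of the jaws, within the pads' length; the fingertips stand robot.tip_reach ahead of it and the grasp point (between the pads) is the TCP (robot.tip_reach is the distance from the TCP to the fingertips, in m); z points along the fingers, y is the direction in which the jaws open and shut (so a half turn about z gives the same grasp; the last joint's range is limited). The gripper opens to 87 mm and grips with 3 to 60 N. Pads are 19 mm wide; open, the fingers measure 117 mm over their backs; the gripper's body (75 mm by 190 mm) begins 51 mm behind the grasp point.
Start: joints at [1.083, 0.527, 1.433, -0, 1.181, -0.178], TCP at [0.19, 0.595, 0.242] pointing down, gripper open.
Joint ranges: [-3.08, 3.08], [-0.75, 2.2], [0.22, 2.44], [-1.43, 4.57], [0, 2.65], [-2.85, 2.85]. Speed limits (rad/s): [2.79, 2.79, 3.14, 3.14, 3.14, 3.14].

## Interface

Orientations are given as a unit quaternion [x, y, z, w].
In Python, from rig import telemetry, viewer, robot gives the robot as it stands. The module is installed in compiled form; this text tells all that it offers.
- The arm moves only by the tool step_arm, never from a script. Its argument "targets" is a list of rows, each an object of numbers: "dx", "dy", "dz": the shift along the tool's x, y, z in m; "rx", "ry", "rz": the turn, a rotation vector about the tool's x, y, z in degrees. In form: [{"dx": .., "dy": .., "dz": .., "rx": .., "ry": .., "rz": ..}, ...]. A call has exactly 5 rows; each row is the pose to reach, as a shift and turn from the pose measured when the call began, along the tool's axes at that moment; what a row does not reach only later rows make up. A row lasts 1/8 s, in which the tool goes at most 62.5 mm and 10.7 degrees, less where a joint would pass 70% of its speed; a pose out of reach is approached as far as the arm can. A call with a gripper value outside its range is refused whole. "gripper" is the opening, from 0 (shut) to 1 (fully open), set as the call begins (left out, the last holds). The fingers move at their own pace and stop on an object; "force" is the grip in N (left out, the last holds). Time passes only in rows, so rows that repeat a pose let the fingers close, or fill a call up. It gives the time, the measured TCP pose, the force and the opening at its end, in the units of the state.
- telemetry.get_obs(): the state, without advancing time (a new reading comes with each control period).
- viewer.camera(name): name is "side" or "top" or "wrist"; returns a dict with "img" (384x512x3 uint8, blue, green, red), "depth" (384x512 float32, m along the optical axis (not along the pixel's ray), 0 where there is no reading), "K" (3x3 intrinsics, pixels), "k1" (the pictures are not rectified: a ray, as slopes to the right and down, at radius r is drawn at 1 + k1 r^2 times it, then the intrinsics apply), "R" (3x3) and "t" (3): a world point X has camera coordinates R X + t. Camera axes: x right, y down, z forward; pixel columns grow to the right and rows downward; lengths in m; the calibration is good to about 2 mm. A picture is of the moment at which its call begins.
- robot.hand_in(): hands the job in, once; it reports no verdict.
The state is a dict: "time": time; "q": joint angles; "joint_velocities": joint speeds; "joint_torque": joint torques, N m; "position": TCP position; "tool_rot": TCP orientation; "ft_force": force on the tool from outside, world axes, zero at the start; "moment": the same for the moment, N m; "grip_width": finger opening in m.
Only numpy, scipy, OpenCV 4.12 (cv2) and the standard library are available. Lean on these libraries where they do the work, as an engineer would, in place of code of your own. Each camera call takes 0.05 s, during which the arm holds its last target.

## Working session

There is one attempt and no reset: what is moved stays moved. The work goes in short steps, Python scripts to look and compute and a tool call to move; the robot and the scene stay as the last step left them, time stands still between calls to the robot, and variables do not carry over. Pictures are saved under pics/ and viewed, and the job is handed in when it is done.

Besides the shell and the picture viewer there is one more tool, called after "Emit:" as a command line: name --argument value ..., lists and objects as JSON in quotes. step_arm: Moves the arm, as the interface text tells. Its arguments: {"type":"object","properties":{"targets":{"type":"array"},"gripper":{"type":"number"},"force":{"type":"number"}},"required":["targets"]}

```bash
mkdir -p pics; cat > h.py <<'E'
import numpy as np, cv2
from rig import telemetry, viewer, robot
from scipy.spatial.transform import Rotation as Rn
def shot(name,fn):
    c=viewer.camera(name); cv2.imwrite('pics/'+fn+'.png',c['img']); np.savez('pics/'+fn+'.npz',**{k:np.array(c[k]) for k in c}); return c
def load(fn): return dict(np.load('pics/'+fn+'.npz'))
def cloud(c):
    h,w=c['depth'].shape; u,v=np.meshgrid(np.arange(w),np.arange(h))
    K=c['K']; D=np.array([float(c['k1']),0,0,0])
    p=cv2.undistortPoints(np.stack([u,v],-1).reshape(-1,1,2).astype(np.float64),K,D).reshape(h,w,2)
    z=c['depth'].astype(float); P=np.concatenate([p*z[...,None],z[...,None]],-1)
    return (P-c['t'])@c['R']
def proj(c,X):
    p,_=cv2.projectPoints(np.array(X,float).reshape(-1,3),cv2.Rodrigues(c['R'])[0],c['t'],c['K'],np.array([float(c['k1']),0,0,0])); return p[:,0]
E
python3 - <<'E'
from h import *
for n in ['side','top','wrist']: 
    c=shot(n,n+'0'); print(n,c['K'].tolist(),c['k1'],(-c['R'].T@c['t']).round(3))
o=telemetry.get_obs(); print(o, robot.tip_reach)
E
```

```text
side [[381.52226334228675, 0.0, 249.83079832394057], [0.0, 381.52226334228675, 191.79067639155318], [0.0, 0.0, 1.0]] -0.1144294692758908 [0.367 0.798 0.636]
top [[367.73217495247104, 0.0, 258.2170677291558], [0.0, 367.73217495247104, 189.71896174747909], [0.0, 0.0, 1.0]] 0.0302183302446468 [0.523 0.042 1.062]
wrist [[320.326937387054, 0.0, 249.78696123849937], [0.0, 320.326937387054, 193.97017369979477], [0.0, 0.0, 1.0]] -0.09168460178587347 [0.116 0.619 0.383]
{'time': 0.15, 'q': array([ 1.08349184e+00,  5.28280050e-01,  1.43359587e+00,  3.95356372e-05,
        1.18140460e+00, -1.78483332e-01]), 'joint_velocities': array([ 8.90824160e-04, -4.20891077e-03, -4.16924018e-03,  4.75636267e-05,
        3.51873718e-04,  5.92383925e-04]), 'joint_torque': array([ 7.36418679e-04, -4.40433025e+01, -1.76843172e+01,  6.33235113e-02,
        5.51865622e-02, -9.26406983e-05]), 'position': array([0.18966225, 0.59497743, 0.24078341]), 'tool_rot': array([ 1.53805092e-01,  9.88100846e-01, -7.91627812e-04, -2.93058049e-04]), 'ft_force': array([-0.2739653 ,  0.04624463, -0.37240315]), 'moment': array([0.02599887, 0.02877203, 0.02394738]), 'grip_width': 0.08706596977071415} 0.019
```

View pics/top0.png

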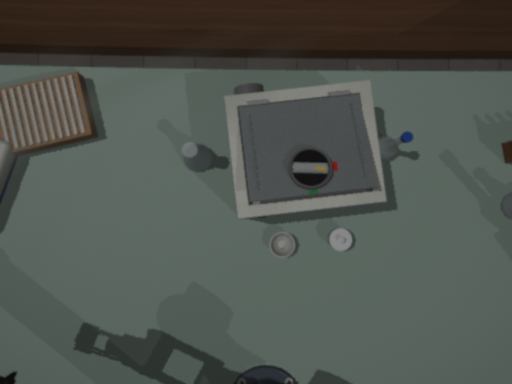

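View pics/side0.png

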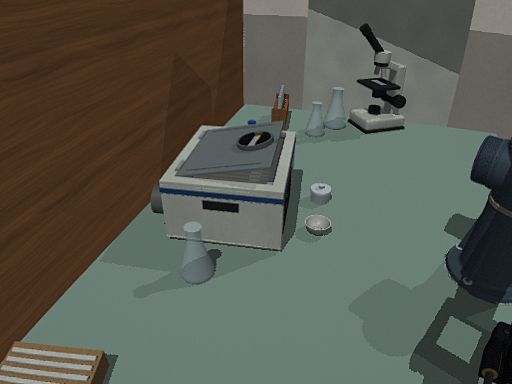

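The top view shows the unit spanning about (226–384, 82–216). The dial is at about (311,168) with its yellow pointer at (321,168), next to the red mark at (335,166); the green mark is at (313,192). The flask is on the left at (195,155), the volumetric flask on the right at (390,148), and the dish (283,244) and jar (341,240) are in front. The side view shows the panel ajar, with its hinge at the back.

```bash
cat > meas.py <<'E'
from h import *
c=load('top0'); P=cloud(c); img=c['img'].astype(int)
hsv=cv2.cvtColor(c['img'],cv2.COLOR_BGR2HSV)
z=P[...,2]; b,g,r=img[...,0],img[...,1],img[...,2]
reg=np.zeros(z.shape,bool); reg[75:220,220:390]=1
rim=reg&(abs(z-.18)<.012)&(img.min(-1)>120)
print('rim',rim.sum(),np.median(z[rim]))
cs=cv2.minAreaRect((P[rim][:,:2]*1000).astype(np.float32)); print(cs, cv2.boxPoints(cs))
# dark grey panel points
pan=reg&(img.max(-1)<110)&(img.min(-1)>45)&(z>.18)&(z<.27)
pan[135:200,283:340]=0
Q=P[pan]
for _ in range(5):
    A=np.c_[Q[:,:2],np.ones(len(Q))]; s=np.linalg.lstsq(A,Q[:,2],rcond=None)[0]; e=Q[:,2]-A@s; print(len(Q),s,e.std()); Q=Q[abs(e)<max(2*e.std(),.002)]
print('angle',np.arctan(np.hypot(s[0],s[1])),'yaw of downhill->uphill front dir',np.arctan2(-s[1],-s[0]), )
for nm,m in [('yellow',(r>150)&(g>110)&(b<90)),('red',(r>110)&(g<60)&(b<60)),('green',(g>80)&(r<60)&(b<90))]:
    m=m&reg; vv,uu=np.nonzero(m); print(nm,m.sum(),uu.mean() if m.sum() else 0,vv.mean() if m.sum() else 0,np.median(P[m],0) if m.sum() else 0)
for nm,(u0,u1,v0,v1) in dict(flask=(178,216,140,175),vol=(375,415,128,164),jar=(325,357,225,255),dish=(265,300,228,262)).items():
    q=P[v0:v1,u0:u1].reshape(-1,3); q=q[q[:,2]>.012]; print(nm,len(q),q.min(0) if len(q) else 0,q.max(0) if len(q) else 0)
im=cv2.resize(c['img'][70:230,210:420],None,fx=3.6,fy=3.6,interpolation=cv2.INTER_CUBIC); im=cv2.convertScaleAbs(im,alpha=1.5,beta=20); cv2.imwrite('pics/crop0.png',im)
E
python3 meas.py
```

```text
rim 2557 0.18015901125855563
((681.9366455078125, -85.02461242675781), (294.7515869140625, 355.4503479003906), 7.074120998382568) [[ 513.7953     73.197845]
 [ 557.5702   -279.5467  ]
 [ 850.078    -243.24707 ]
 [ 806.3031    109.49747 ]]
8745 [-0.18028692 -0.01759191  0.32472499] 0.0052505334643410465
8594 [-0.19334462 -0.02252082  0.33405653] 0.001823096530597292
8230 [-0.19608718 -0.02292319  0.33580098] 0.0014050701551216666
7848 [-0.19652931 -0.02287868  0.33609294] 0.0012565185832099056
7571 [-0.1966867  -0.02289313  0.33618735] 0.001173603095909795
angle 0.19548572514023949 yaw of downhill->uphill front dir 0.11587250260235052
yellow 0 0 0 0
red 19 334.94736842105266 165.73684210526315 [ 0.6344173  -0.15215627  0.21587742]
green 27 313.3703703703704 191.55555555555554 [ 0.57300771 -0.09896131  0.22643985]
flask 679 [0.52348589 0.04248628 0.01224775] [0.72363553 0.23703323 1.06160558]
vol 651 [ 0.52348589 -0.36749142  0.02113779] [0.74524785 0.04248628 1.06160558]
jar 438 [ 0.42344156 -0.23498916  0.01293965] [0.52348589 0.04248628 1.06160558]
dish 348 [ 0.40542468 -0.07852762  0.01207043] [0.52348589 0.04248628 1.06160558]
```

```bash
ls pics
```

```text
crop0.png
side0.npz
side0.png
top0.npz
top0.png
wrist0.npz
wrist0.png
```

View pics/crop0.png

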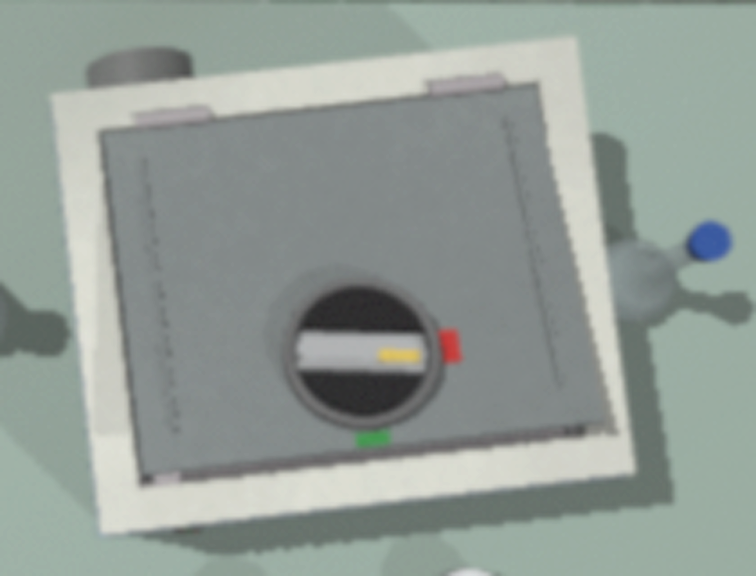

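```bash
cat >> h.py <<'E'
def go(x,y,ztip,yaw_y):
    """tool-frame shift and turn to tips at world x,y,ztip pointing down, tool y at yaw"""
    o=telemetry.get_obs(); R=Rn.from_quat(o['tool_rot']); p=np.array(o['position'])
    T=np.array([x,y,ztip+robot.tip_reach])
    yv=np.array([np.cos(yaw_y),np.sin(yaw_y),0]); zv=np.array([0,0,-1.]); xv=np.cross(yv,zv)
    Rt=Rn.from_matrix(np.c_[xv,yv,zv])
    print('d mm',(R.inv().apply(T-p)*1000).round(1),'rot deg',np.degrees((R.inv()*Rt).as_rotvec()).round(2),'| tip now',(p+R.apply([0,0,robot.tip_reach])).round(4),'yawy',np.arctan2(*R.as_matrix()[[1,0],1]).round(3),'F',o['ft_force'].round(2),'w',o['grip_width'].round(4),'t',o['time'])
E
python3 -c "
from h import *
go(.5874,-.0108,.28,1.54)
c=load('top0');P=cloud(c)
print(P[168,311],P[155,195],P[150,190],P[240,341],P[244,283],P[148,390])
"
```

```text
Traceback (most recent call last):
  File "h.py", line 21, in go
    print('d mm',(R.inv().apply(T-p)*1000).round(1),'rot deg',np.degrees((R.inv()*Rt).as_rotvec()).round(2),'| tip now',(p+R.apply([0,0,robot.tip_reach])).round(4),'yawy',np.arctan2(*R.as_matrix()[[1,0],1]).round(3),'F',o['ft_force'].round(2),'w',o['grip_width'].round(4),'t',o['time'])
                                                                                                                                                                                                                                                       ^^^^^^^^^^^^^^^^^^^^^
AttributeError: 'float' object has no attribute 'round'
```

```bash
sed -i "s/o\['grip_width'\].round(4)/round(o['grip_width'],4)/" h.py
python3 -c "
from h import *
go(.5874,-.0108,.28,1.54)
c=load('top0');P=cloud(c)
print(P[168,311],P[155,195],P[150,190],P[240,341],P[244,283],P[148,390])
"
```

```text
d mm [-563.  -456.3  -57.7] rot deg [ -0.09  -0.03 -15.93] | tip now [0.1896 0.5949 0.2218] yawy 1.262 F [-0.27  0.05 -0.37] w 0.0871 t 0.15
[ 0.62871147 -0.09561873  0.21951918] [0.67261636 0.18714614 0.11922443] [0.68301302 0.19775796 0.13346703] [ 0.45245785 -0.20325868  0.05642688] [ 0.43663774 -0.04977627  0.00424678] [ 0.70322098 -0.3351469   0.07283429]
```

Emit:
step_arm --targets '[{"dx": -30, "dy": -24, "dz": -0.03}, {"dx": -0.06, "dy": -0.05, "dz": -0.06}, {"dx": -0.105, "dy": -0.085, "dz": -0.06}, {"dx": -0.15, "dy": -0.12, "dz": -0.06}, {"dx": -0.195, "dy": -0.155, "dz": -0.06}]' --gripper 0

```text
invalid input
```

My first row had dx = -30 m, written in the wrong unit, and the call was refused. I'll check that nothing moved.

```bash
python3 -c "
from h import *
go(.5874,-.0108,.28,1.54)"
```

```text
d mm [-563.  -456.3  -57.7] rot deg [ -0.09  -0.03 -15.93] | tip now [0.1896 0.5949 0.2218] yawy 1.262 F [-0.27  0.05 -0.37] w 0.0871 t 0.15
```

Emit:
step_arm --targets '[{"dx": -0.02, "dy": -0.016, "dz": -0.03}, {"dx": -0.06, "dy": -0.05, "dz": -0.06}, {"dx": -0.105, "dy": -0.085, "dz": -0.06}, {"dx": -0.15, "dy": -0.12, "dz": -0.06}, {"dx": -0.195, "dy": -0.155, "dz": -0.06}]' --gripper 0

```text
invalid input
```

Emit:
step_arm --targets '[{"dx": -0.02, "dy": -0.016, "dz": -0.03, "rx": 0, "ry": 0, "rz": -3}, {"dx": -0.06, "dy": -0.05, "dz": -0.06, "rx": 0, "ry": 0, "rz": -6}, {"dx": -0.105, "dy": -0.085, "dz": -0.06, "rx": 0, "ry": 0, "rz": -9}, {"dx": -0.15, "dy": -0.12, "dz": -0.06, "rx": 0, "ry": 0, "rz": -12}, {"dx": -0.195, "dy": -0.155, "dz": -0.06, "rx": 0, "ry": 0, "rz": -16}]' --gripper 0

```text
time: 0.78
position: [0.329, 0.3866, 0.301]
tool_rot: [0.013, 1.0, -0.001, -0.0]
ft_force: [0.5, -0.5, -0.7]
grip_width: 0.0451
```

```bash
python3 -c "
from h import *
go(.5874,-.0108,.26,1.54)"
```

```text
d mm [-269.  -390.2   22.4] rot deg [-0.08 -0.03  0.22] | tip now [0.329  0.3865 0.282 ] yawy 1.544 F [ 0.49 -0.45 -0.66] w 0.0451 t 0.775
```

Emit:
step_arm --targets '[{"dx": -0.03, "dy": -0.045, "dz": 0, "rx": 0, "ry": 0, "rz": 0}, {"dx": -0.06, "dy": -0.09, "dz": 0, "rx": 0, "ry": 0, "rz": 0}, {"dx": -0.09, "dy": -0.135, "dz": 0, "rx": 0, "ry": 0, "rz": 0}, {"dx": -0.12, "dy": -0.18, "dz": 0, "rx": 0, "ry": 0, "rz": 0}, {"dx": -0.15, "dy": -0.22, "dz": 0, "rx": 0, "ry": 0, "rz": 0}]'

```text
time: 1.4
position: [0.4736, 0.1609, 0.3011]
tool_rot: [0.014, 1.0, -0.001, -0.0]
ft_force: [1.0, 1.0, 0.4]
grip_width: 0.0013
```

```bash
python3 -c "
from h import *
go(.5874,-.0108,.245,1.54)"
```

```text
d mm [-118.5 -168.4   37.3] rot deg [-0.08 -0.04  0.19] | tip now [0.4736 0.1608 0.2821] yawy 1.543 F [0.99 0.96 0.37] w 0.0013 t 1.4
```

Emit:
step_arm --targets '[{"dx": -0.035, "dy": -0.05, "dz": 0.005, "rx": 0, "ry": 0, "rz": 0}, {"dx": -0.07, "dy": -0.1, "dz": 0.015, "rx": 0, "ry": 0, "rz": 0}, {"dx": -0.1, "dy": -0.142, "dz": 0.025, "rx": 0, "ry": 0, "rz": 0}, {"dx": -0.119, "dy": -0.168, "dz": 0.037, "rx": 0, "ry": 0, "rz": 0}, {"dx": -0.119, "dy": -0.168, "dz": 0.037, "rx": 0, "ry": 0, "rz": 0}]'

```text
time: 2.02
position: [0.5884, -0.0125, 0.2627]
tool_rot: [0.015, 1.0, -0.001, -0.001]
ft_force: [-0.9, 0.3, -0.3]
grip_width: -0.0001
```

```bash
python3 -c "
from h import *
go(.5874,-.0108,.180,1.54)
shot('side','side1'); shot('top','top1'); shot('wrist','wrist1')"
```

```text
d mm [ 0.9  1.8 63.7] rot deg [-0.07 -0.16 -0.  ] | tip now [ 0.5884 -0.0125  0.2437] yawy 1.54 F [-0.92  0.3  -0.3 ] w -0.0001 t 2.025
```

View pics/side1.png

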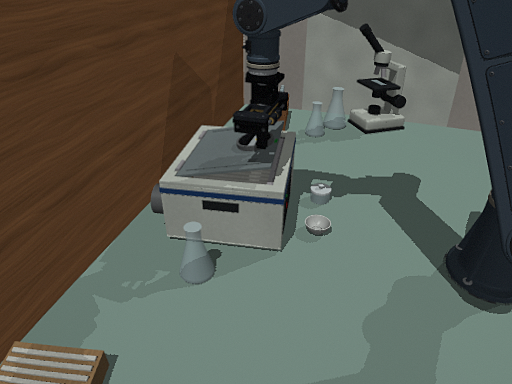

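View pics/wrist1.png

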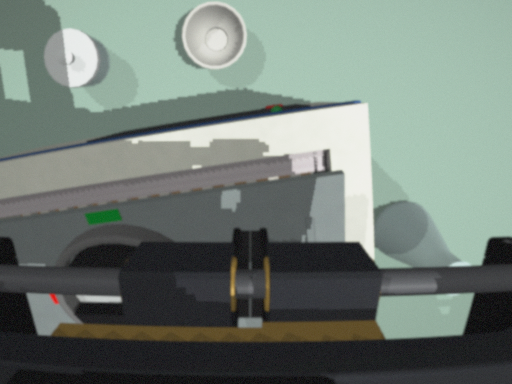

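The wrist view shows the shut fingertips at about (250,315), over bare panel between the ring (around 120,280) and the left rib, near the front edge. Now I'll press down.

Emit:
step_arm --targets '[{"dx": 0, "dy": 0, "dz": 0.015, "rx": 0, "ry": 0, "rz": 0}, {"dx": 0, "dy": 0, "dz": 0.03, "rx": 0, "ry": 0, "rz": 0}, {"dx": 0, "dy": 0, "dz": 0.042, "rx": 0, "ry": 0, "rz": 0}, {"dx": 0, "dy": 0, "dz": 0.052, "rx": 0, "ry": 0, "rz": 0}, {"dx": 0, "dy": 0, "dz": 0.06, "rx": 0, "ry": 0, "rz": 0}]'

```text
time: 2.8
position: [0.5867, -0.0094, 0.2033]
tool_rot: [0.014, 1.0, -0.0, -0.001]
ft_force: [-1.5, 0.7, 1.6]
grip_width: 0.0002
```

```bash
python3 -c "
from h import *
go(.5874,-.0108,.180,1.54)"
```

```text
d mm [-0.7 -1.4  4.3] rot deg [-0.02 -0.17  0.22] | tip now [ 0.5867 -0.0094  0.1843] yawy 1.544 F [-1.5   0.71  1.63] w 0.0002 t 2.8
```

Emit:
step_arm --targets '[{"dx": 0, "dy": 0, "dz": 0.002, "rx": 0, "ry": 0, "rz": 0}, {"dx": 0, "dy": 0, "dz": 0.004, "rx": 0, "ry": 0, "rz": 0}, {"dx": 0, "dy": 0, "dz": 0.005, "rx": 0, "ry": 0, "rz": 0}, {"dx": 0, "dy": 0, "dz": 0.006, "rx": 0, "ry": 0, "rz": 0}, {"dx": 0, "dy": 0, "dz": 0.006, "rx": 0, "ry": 0, "rz": 0}]'

```text
time: 3.42
position: [0.5868, -0.0095, 0.1994]
tool_rot: [0.013, 1.0, -0.0, -0.001]
ft_force: [-4.1, 1.4, 10.1]
grip_width: 0.0004
```

```bash
python3 -c "
from h import *
go(.5874,-.0108,.180,1.54)"
```

```text
d mm [-0.7 -1.3  0.3] rot deg [-0.04 -0.11  0.22] | tip now [ 0.5867 -0.0095  0.1804] yawy 1.544 F [-4.13  1.43 10.15] w 0.0004 t 3.425
```

Emit:
step_arm --targets '[{"dx": 0, "dy": 0, "dz": 0.002, "rx": 0, "ry": 0, "rz": 0}, {"dx": 0, "dy": 0, "dz": 0.003, "rx": 0, "ry": 0, "rz": 0}, {"dx": 0, "dy": 0, "dz": 0.003, "rx": 0, "ry": 0, "rz": 0}, {"dx": 0, "dy": 0, "dz": 0.003, "rx": 0, "ry": 0, "rz": 0}, {"dx": 0, "dy": 0, "dz": 0.003, "rx": 0, "ry": 0, "rz": 0}]'

```text
time: 4.05
position: [0.5867, -0.0094, 0.1993]
tool_rot: [0.013, 1.0, -0.001, -0.0]
ft_force: [-4.5, -0.8, 15.0]
grip_width: 0.0005
```

```bash
python3 -c "
from h import *
go(.5874,-.0108,.180,1.54)"
```

```text
d mm [-0.7 -1.4  0.3] rot deg [-0.06 -0.03  0.24] | tip now [ 0.5867 -0.0094  0.1803] yawy 1.544 F [-4.48 -0.82 15.05] w 0.0005 t 4.05
```

The tip has stalled at z = 0.1803 with 15 N on it, so the panel is on its hard stop. I'll lift off and move back to measure the slot.

Emit:
step_arm --targets '[{"dx": 0, "dy": 0, "dz": -0.03, "rx": 0, "ry": 0, "rz": 0}, {"dx": 0, "dy": 0, "dz": -0.07, "rx": 0, "ry": 0, "rz": 0}, {"dx": 0.03, "dy": 0.04, "dz": -0.08, "rx": 0, "ry": 0, "rz": 0}, {"dx": 0.06, "dy": 0.09, "dz": -0.08, "rx": 0, "ry": 0, "rz": 0}, {"dx": 0.08, "dy": 0.13, "dz": -0.08, "rx": 0, "ry": 0, "rz": 0}]' --gripper 0.45

```text
time: 4.68
position: [0.5096, 0.1241, 0.2798]
tool_rot: [0.013, 1.0, -0.0, 0.001]
ft_force: [0.9, 0.6, -0.2]
grip_width: 0.0373
```

```bash
cat > m2.py <<'E'
from h import *
c=shot('top','top2'); P=cloud(c); img=c['img'].astype(int); z=P[...,2]
reg=np.zeros(z.shape,bool); reg[75:220,220:395]=1
rim=reg&(abs(z-.18)<.012)&(img.min(-1)>120)
cs=cv2.minAreaRect((P[rim][:,:2]*1000).astype(np.float32)); print(cs)
pan=reg&(img.max(-1)<115)&(img.min(-1)>45)&(z>.165)&(z<.2); pan[140:212,275:345]=0
Q=P[pan]
for _ in range(5):
    A=np.c_[Q[:,:2],np.ones(len(Q))]; s=np.linalg.lstsq(A,Q[:,2],rcond=None)[0]; e=Q[:,2]-A@s; Q=Q[abs(e)<max(2*e.std(),.002)]
print('panel slopes',s,e.std(), 'z median',np.median(Q[:,2]))
im=cv2.resize(c['img'][70:230,210:420],None,fx=3.6,fy=3.6,interpolation=cv2.INTER_CUBIC); im=cv2.convertScaleAbs(im,alpha=1.5,beta=20); cv2.imwrite('pics/crop2.png',im)
E
python3 m2.py
```

```text
((682.9688110351562, -85.92568969726562), (299.3055419921875, 358.9024963378906), 6.762113094329834)
panel slopes [1.25781726e-04 7.46638982e-04 1.80117466e-01] 0.0012862172847176606 z median 0.18014759695263938
```

View pics/crop2.png

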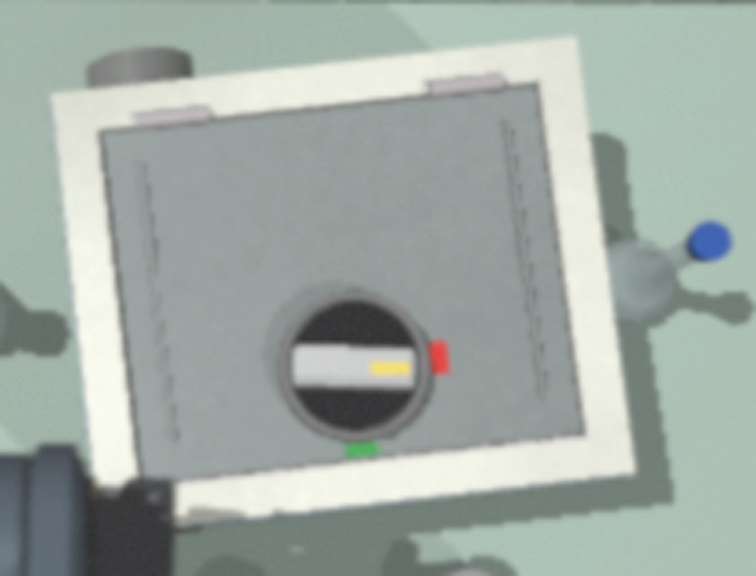

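The panel is flush: its measured slopes are about 0.001. The dial is centred near (354,367) in the crop, with the yellow pointer at (390,368). Next I'll measure the slot direction and centre.

```bash
cat > m3.py <<'E'
from h import *
import sys
def onplane(c,uv,z):
    d=cv2.undistortPoints(np.array(uv,float).reshape(-1,1,2),c['K'],np.array([float(c['k1']),0,0,0]))[:,0]
    d=np.c_[d,np.ones(len(d))]@c['R']; C=-c['R'].T@c['t']; return C+d*((z-C[2])/d[:,2])[:,None]
c=load(sys.argv[1]); img=c['img'].astype(int)
u0,v0=proj(c,[.6254,-.0928,.196])[0]; print(u0,v0)
uu,vv=np.meshgrid(np.arange(512),np.arange(384)); near=np.hypot(uu-u0,vv-v0)<19
m=(near&((img.min(-1)>80)|((img[...,2]>150)&(img[...,1]>110)))).astype(np.uint8)
n,l,st,ce=cv2.connectedComponentsWithStats(m); k=1+np.argmax(st[1:,4]); m=l==k
pt=onplane(c,np.c_[uu[m],vv[m]],.184); r=cv2.minAreaRect((pt[:,:2]*1000).astype(np.float32)); print(m.sum(),'rect',r,cv2.boxPoints(r).round(1).tolist())
q=pt[:,:2]-pt[:,:2].mean(0); w,V=np.linalg.eigh(q.T@q); a=V[:,1]; a=a*np.sign(a[1]) ; print('PCA yaw',np.arctan2(a[1],a[0]),'mean',pt.mean(0))
dk=(near&(img.max(-1)<55)).astype(np.uint8)|m.astype(np.uint8)
p2=onplane(c,np.c_[uu[dk>0],vv[dk>0]],.196); print('dial circle',cv2.minEnclosingCircle((p2[:,:2]*1000).astype(np.float32)))
ye=near&(img[...,2]-img[...,0]>60)&(img[...,1]>90); print('yellow',ye.sum(),onplane(c,np.c_[uu[ye],vv[ye]],.184).mean(0))
rd=(img[...,2]>110)&(img[...,1]<70)&(img[...,0]<70)&(np.hypot(uu-u0,vv-v0)<40); print('red',onplane(c,np.c_[uu[rd],vv[rd]],.18).mean(0))
gr=(img[...,1]-img[...,2]>40)&(img[...,1]-img[...,0]>30)&(np.hypot(uu-u0,vv-v0)<40); print('green',onplane(c,np.c_[uu[gr],vv[gr]],.18).mean(0))
E
python3 m3.py top2
```

```text
308.20044959439235 170.60049536896395
342 rect ((625.0723266601562, -92.97952270507812), (80.07815551757812, 25.610219955444336), 88.0894546508789) [[610.9000244140625, -132.60000610351562], [636.5, -133.39999389648438], [639.2000122070312, -53.400001525878906], [613.5999755859375, -52.5]]
PCA yaw 1.538366768916922 mean [ 0.62502757 -0.091253    0.184     ]
dial circle ((624.3194580078125, -92.12617492675781), 43.648460388183594)
yellow 26 [ 0.62368709 -0.11864368  0.184     ]
red [ 0.63182478 -0.15282379  0.18      ]
green [ 0.5697755  -0.09934198  0.18      ]
```

```bash
python3 -c "
from h import *
go(.625,-.0925,.22,1.538)"
```

```text
d mm [-124.1 -218.1   39.5] rot deg [ 0.18 -0.15  0.49] | tip now [0.5063 0.1284 0.2605] yawy 1.547 F [-2.06  1.51  0.32] w 0.0378 t 4.725
```

Emit:
step_arm --targets '[{"dx": -0.03, "dy": -0.05, "dz": 0, "rx": 0, "ry": 0, "rz": 0}, {"dx": -0.06, "dy": -0.1, "dz": 0, "rx": 0, "ry": 0, "rz": 0}, {"dx": -0.09, "dy": -0.155, "dz": 0, "rx": 0, "ry": 0, "rz": 0}, {"dx": -0.124, "dy": -0.218, "dz": 0.02, "rx": 0, "ry": 0, "rz": 0.5}, {"dx": -0.124, "dy": -0.218, "dz": 0.03, "rx": 0, "ry": 0, "rz": 0.5}]'

```text
time: 5.35
position: [0.6271, -0.097, 0.2479]
tool_rot: [0.019, 1.0, 0.001, 0.0]
ft_force: [0.8, 1.1, -0.5]
grip_width: 0.039
```

```bash
python3 -c "
from h import *
go(.625,-.0925,.187,1.538)
shot('wrist','wrist3');shot('side','side3')
go(.625,-.0925,.187,1.538)"
```

```text
d mm [ 2.3  4.4 41.9] rot deg [ 0.07  0.03 -0.26] | tip now [ 0.6271 -0.097   0.2289] yawy 1.534 F [ 0.79  1.06 -0.5 ] w 0.039 t 5.35
d mm [-0.8  1.1 40.4] rot deg [ 0.24 -0.33 -0.15] | tip now [ 0.6243 -0.0937  0.2274] yawy 1.535 F [-0.93 -0.61 -0.08] w 0.0394 t 5.45
```

View pics/wrist3.png

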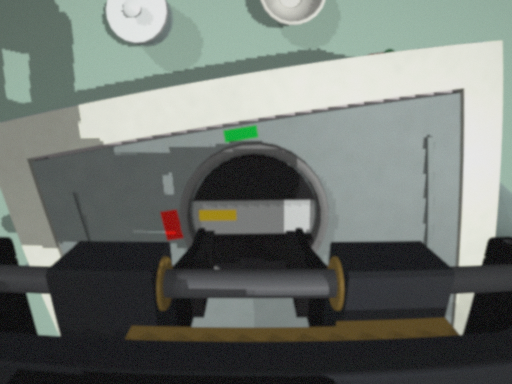

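```bash
python3 -c "
from h import *
c=load('wrist3')
for s in(-27,27):
  for x in (-9.5,9.5): print(proj(c,[.6255+x/1000,-.095+s/1000,.228]), end=' ')
print(proj(c,[[.625,-.0925,.184],[.625,-.0925-.038,.184],[.625,-.0925+.038,.184]]))
"
```

```text
[[203.0860905  227.01128247]] [[205.86612645 258.11573702]] [[301.97784331 223.53416742]] [[301.51298555 254.83018809]] [[255.9780588  212.91308252]
 [200.63564107 214.83139919]
 [311.40378892 210.88589814]]
```

The wrist view shows the slot floor spanning about (193–315, 200–233) and the finger tips near (203,240) and (300,240). The predictions agree to within about 3 px. Now I'll descend into the slot.

Emit:
step_arm --targets '[{"dx": -0.001, "dy": 0.001, "dz": 0.01, "rx": 0, "ry": 0, "rz": 0}, {"dx": -0.001, "dy": 0.001, "dz": 0.02, "rx": 0, "ry": 0, "rz": 0}, {"dx": -0.001, "dy": 0.001, "dz": 0.026, "rx": 0, "ry": 0, "rz": 0}, {"dx": -0.001, "dy": 0.001, "dz": 0.034, "rx": 0, "ry": 0, "rz": 0}, {"dx": -0.001, "dy": 0.001, "dz": 0.04, "rx": 0, "ry": 0, "rz": 0}]'

```text
time: 6.08
position: [0.6252, -0.0923, 0.2059]
tool_rot: [0.018, 1.0, 0.002, -0.003]
ft_force: [0.0, 0.4, 0.3]
grip_width: 0.0392
```

```bash
python3 -c "
from h import *
shot('wrist','wrist4')
go(.625,-.0925,.187,1.538)"
```

```text
d mm [-0.3 -0.2 -0.9] rot deg [ 0.26 -0.41 -0.14] | tip now [ 0.6246 -0.0922  0.1861] yawy 1.536 F [ 0.67 -0.15 -1.28] w 0.0393 t 6.125
```

View pics/wrist4.png

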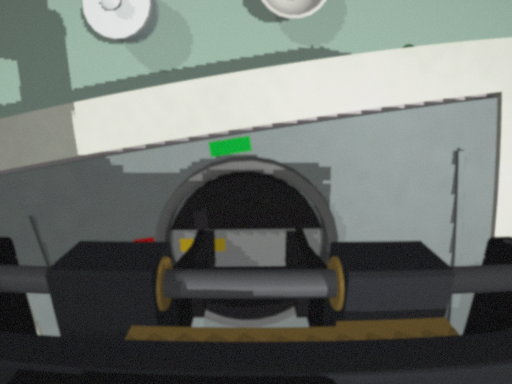

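The fingers sit in the slot at tip z = 0.186 with almost no force on them. Positive rz turns clockwise seen from above, so I'll start the turn.

Emit:
step_arm --targets '[{"dx": 0, "dy": 0, "dz": 0, "rx": 0, "ry": 0, "rz": 6}, {"dx": 0, "dy": 0, "dz": 0, "rx": 0, "ry": 0, "rz": 13}, {"dx": 0, "dy": 0, "dz": 0, "rx": 0, "ry": 0, "rz": 20}, {"dx": 0, "dy": 0, "dz": 0, "rx": 0, "ry": 0, "rz": 27}, {"dx": 0, "dy": 0, "dz": 0, "rx": 0, "ry": 0, "rz": 34}]'

```text
time: 6.75
position: [0.6259, -0.0928, 0.2052]
tool_rot: [0.311, 0.95, 0.001, -0.003]
ft_force: [2.8, -1.0, -2.7]
grip_width: 0.039
```

```bash
python3 -c "
from h import *
go(.625,-.0925,.187,.118-.14)
print(telemetry.get_obs()['moment'])"
```

```text
d mm [ 0.9 -0.3 -0.8] rot deg [-0.12 -0.3  55.04] | tip now [ 0.6258 -0.0928  0.1862] yawy 0.939 F [ 2.76 -0.95 -2.66] w 0.039 t 6.75
[-0.1331271  -0.49585613  0.15695798]
```

Emit:
step_arm --targets '[{"dx": 0.001, "dy": 0, "dz": 0, "rx": 0, "ry": 0, "rz": 8}, {"dx": 0.001, "dy": 0, "dz": 0, "rx": 0, "ry": 0, "rz": 16}, {"dx": 0.001, "dy": 0, "dz": 0, "rx": 0, "ry": 0, "rz": 24}, {"dx": 0.001, "dy": 0, "dz": 0, "rx": 0, "ry": 0, "rz": 32}, {"dx": 0.001, "dy": 0, "dz": 0, "rx": 0, "ry": 0, "rz": 40}]'

```text
time: 7.38
position: [0.6265, -0.0936, 0.2052]
tool_rot: [0.619, 0.786, 0.0, -0.001]
ft_force: [2.4, -1.3, -2.2]
grip_width: 0.0392
```

```bash
python3 -c "
from h import *
go(.625,-.0925,.187,.118-.14)
print(telemetry.get_obs()['moment'])"
```

```text
d mm [ 1.4 -1.2 -0.8] rot deg [-0.03 -0.06 14.8 ] | tip now [ 0.6265 -0.0936  0.1862] yawy 0.236 F [ 2.37 -1.25 -2.24] w 0.0392 t 7.375
[-0.56751669 -0.43726538  0.11123753]
```

Emit:
step_arm --targets '[{"dx": 0.001, "dy": -0.001, "dz": 0, "rx": 0, "ry": 0, "rz": 5}, {"dx": 0.001, "dy": -0.001, "dz": 0, "rx": 0, "ry": 0, "rz": 10}, {"dx": 0.001, "dy": -0.001, "dz": 0, "rx": 0, "ry": 0, "rz": 14}, {"dx": 0.001, "dy": -0.001, "dz": 0, "rx": 0, "ry": 0, "rz": 16}, {"dx": 0.001, "dy": -0.001, "dz": 0, "rx": 0, "ry": 0, "rz": 16}]'

```text
time: 8.0
position: [0.6265, -0.0939, 0.2053]
tool_rot: [0.721, 0.693, -0.0, 0.001]
ft_force: [4.6, -4.0, -3.5]
grip_width: 0.0397
```

```bash
python3 -c "
from h import *
go(.625,-.0925,.187,.118-.14)
print(telemetry.get_obs()['moment'])"
```

```text
d mm [ 1.4 -1.6 -0.7] rot deg [ 0.12  0.12 -0.94] | tip now [ 0.6266 -0.094   0.1863] yawy -0.038 F [ 4.6  -4.04 -3.53] w 0.0397 t 8.0
[-0.75863674 -0.6731006   1.56384215]
```

The moment has jumped to 1.56 N m, so the fastener is at its stop. I'll relax the turn by 8° so the fingers don't drag on the slot walls, then lift straight out.

Emit:
step_arm --targets '[{"dx": 0, "dy": 0, "dz": 0, "rx": 0, "ry": 0, "rz": -4}, {"dx": 0.001, "dy": -0.001, "dz": 0, "rx": 0, "ry": 0, "rz": -8}, {"dx": 0.001, "dy": -0.001, "dz": 0, "rx": 0, "ry": 0, "rz": -8}, {"dx": 0.001, "dy": -0.001, "dz": -0.01, "rx": 0, "ry": 0, "rz": -8}, {"dx": 0.001, "dy": -0.001, "dz": -0.03, "rx": 0, "ry": 0, "rz": -8}]'

```text
time: 8.62
position: [0.6248, -0.0925, 0.2353]
tool_rot: [0.671, 0.741, -0.0, 0.0]
ft_force: [0.4, -0.4, 0.2]
grip_width: 0.0394
```

Emit:
step_arm --targets '[{"dx": 0, "dy": 0, "dz": -0.03, "rx": 0, "ry": 0, "rz": 0}, {"dx": 0, "dy": 0, "dz": -0.06, "rx": 0, "ry": 0, "rz": 0}, {"dx": 0, "dy": -0.05, "dz": -0.06, "rx": 0, "ry": 0, "rz": 0}, {"dx": 0, "dy": -0.1, "dz": -0.06, "rx": 0, "ry": 0, "rz": 0}, {"dx": 0, "dy": -0.14, "dz": -0.06, "rx": 0, "ry": 0, "rz": 0}]'

```text
time: 9.25
position: [0.4836, -0.1061, 0.2962]
tool_rot: [0.672, 0.741, -0.0, 0.0]
ft_force: [0.7, 0.2, 0.5]
grip_width: 0.0389
```

```bash
sed 's/top2/top5/;s/crop2/crop5/' m2.py > m5.py; python3 m5.py; python3 m3.py top5; python3 -c "
from h import *
shot('side','side5')
go(.625,-.0925,.187,.118)"
```

```text
((683.0510864257812, -86.41357421875), (299.3955078125, 359.7596740722656), 6.989726543426514)
panel slopes [8.07482935e-05 1.37344461e-03 1.80209801e-01] 0.0012796568669985024 z median 0.18014417868831423
308.20044959439235 170.60049536896395
297 rect ((628.812744140625, -94.13932800292969), (76.96302032470703, 24.373065948486328), 7.613363742828369) [[589.0999755859375, -87.19999694824219], [592.2999877929688, -111.30000305175781], [668.5999755859375, -101.0999984741211], [665.2999877929688, -77.0]]
PCA yaw 0.1305671750582927 mean [ 0.63048711 -0.09390716  0.184     ]
dial circle ((623.9951171875, -92.2718734741211), 43.66624450683594)
yellow 17 [ 0.60044753 -0.09580086  0.184     ]
red [ 0.63182478 -0.15282379  0.18      ]
d mm [ -1.1 144.7  89.4] rot deg [-0.21 -0.05 -1.21] | tip now [ 0.4811 -0.1054  0.277 ] yawy 0.097 F [ 0.32 -0.19 -0.24] w 0.039 t 9.35Traceback (most recent call last):
  File "m3.py", line 17, in <module>
    gr=(img[...,1]-img[...,2]>40)&(img[...,1]-img[...,0]>30)&(np.hypot(uu-u0,vv-v0)<40); print('green',onplane(c,np.c_[uu[gr],vv[gr]],.18).mean(0))
        
[... 167 characters left out ...]
   d=cv2.undistortPoints(np.array(uv,float).reshape(-1,1,2),c['K'],np.array([float(c['k1']),0,0,0]))[:,0]
      ~~~~~~~~~~~~~~~~~~~^^^^^^^^^^^^^^^^^^^^^^^^^^^^^^^^^^^^^^^^^^^^^^^^^^^^^^^^^^^^^^^^^^^^^^^^^^^^
cv2.error: OpenCV(4.12.0) /io/opencv/modules/calib3d/src/undistort.dispatch.cpp:347: error: (-215:Assertion failed) CV_IS_MAT(_src) && CV_IS_MAT(_dst) && (_src->rows == 1 || _src->cols == 1) && (_dst->rows == 1 || _dst->cols == 1) && _src->cols + _src->rows - 1 == _dst->rows + _dst->cols - 1 && (CV_MAT_TYPE(_src->type) == CV_32FC2 || CV_MAT_TYPE(_src->type) == CV_64FC2) && (CV_MAT_TYPE(_dst->type) == CV_32FC2 || CV_MAT_TYPE(_dst->type) == CV_64FC2) in function 'cvUndistortPointsInternal'
```

View pics/crop5.png

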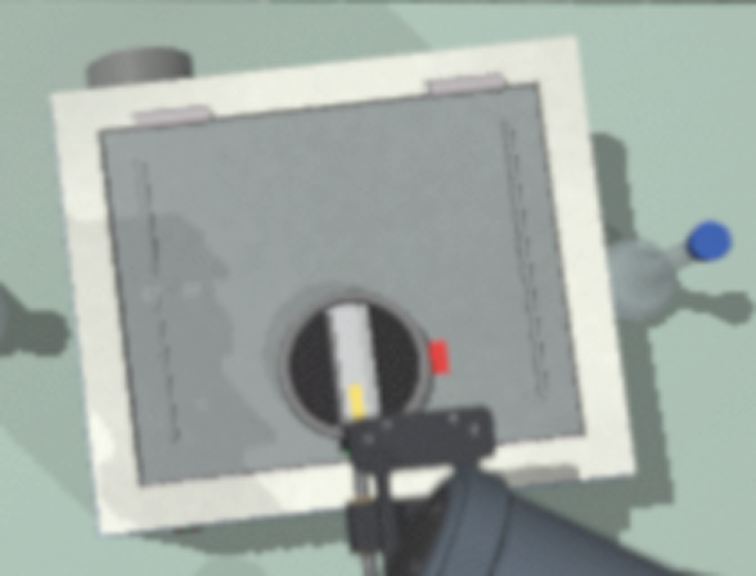

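View pics/side5.png

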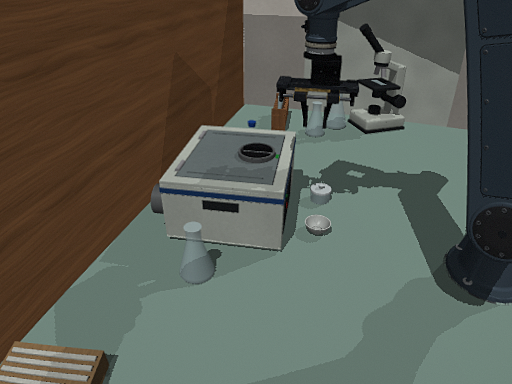

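The slot now points along the unit's x: yaw 0.131 against the unit's 0.122. The pointer is towards the front mark, the panel is level at z = 0.180, the glassware is where it was, and the arm is clear. Handing in.

```bash
python3 -c "
from h import *
print(robot.hand_in()); o=telemetry.get_obs(); print(o['time'],o['ft_force'])"
```

```text
the job is handed in; nothing more can be done
None
the job is handed in; nothing more can be done
```

The panel is pushed down flush and its fastener is turned clockwise to its stop. I handed the job in at about 9.4 s of the 40 s allowed; no verdict is reported.

- **Panel:** I pressed it with the shut fingertips to the left of the fastener until the tip stalled at z = 0.180 m under 15 N. A top-camera measurement after the turn still gave z = 0.180 m with slopes of about 0.001.
- **Fastener:** It started at about 0.15 rad. With the part-open fingers in the slot, I turned it until the moment rose from about 0.12 to 1.56 N m. I then eased the fingers back 8° before lifting out. The last picture puts the slot within 0.01 rad of the unit's x axis, so the fastener is at about 1.56 rad, with the pointer towards the green-mark side.
- **Surroundings:** The flasks, jar and dish look unmoved in the last side and top pictures, judged by eye only. The arm stood clear, with only sensor noise on the wrist force.

Two things went wrong, neither affecting the result. My first two move calls were refused as invalid (the first also had a units slip), with no motion. The last script's check of the green mark failed because the gripper hid the mark from the top camera, so the lock angle rests on the slot direction and the moment at the stop.

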